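Press the bronze bearing sleeve into a prosthetic knee housing

ROBOT

A 6-joint arm with a two-finger parallel gripper is mounted at the origin on the work surface. World frame = base frame: x ahead of the robot, y to its left, z up, the work surface at z = 0. Lengths are in m, angles in degrees, forces in N, time in s.
With the tool pointing down it reaches from about 0.275 to 0.725 m from the base axis. Payload 5.6 kg.
Tool frame: the origin (TCP) lies at the very end of the fingers, on their centre line; the grasp point (between the pads) lies 19 mm behind it; z points along the fingers, x is the direction in which the jaws open and shut, and the axes are right-handed (so a half turn about z gives the same grasp; the last joint's range is limited). The gripper opens to 85 mm and grips with 20 to 120 N. Pads are 22 mm wide; open, the fingers measure 114 mm over their backs; the gripper's body (76 mm by 85 mm) begins 54 mm behind the grasp point. The pads swing forward as they close: fully open they stand 13 mm farther back than shut.
Start: joints at [-47.005, 14.616, 6.199, 0, -81.583, -16.306], TCP at [0.247, -0.491, 0.231] pointing down, gripper open.
Joint ranges: [-168.99, 168.99], [-69.2, 112.95], [-62.41, 85.93], [-164.36, 98.24], [-168.68, -3.75], [-174.98, 174.98]. Speed limits (degrees/s): [147.25, 147.25, 180, 180, 180, 180].

INTERFACE

Orientations are given as a 3x3 rotation matrix whose columns are the frame's x, y, z axes.
In Python, from plant import telemetry, eyes, order gives the robot as it stands.
- The arm moves only by the tool play_rows, never from a script. Its arguments are lists of equal length, an entry for each row: "dp": the shift along the tool's x, y, z in m, a list of three; "turn": the turn, a rotation vector about the tool's x, y, z in degrees, a list of three; "gripper": the finger opening in m, from 0 to 0.0854. In form: {"dp": [[dx, dy, dz], ...], "turn": [[rx, ry, rz], ...], "gripper": [gripper, ...]}. A call has 1 to 20 rows; each row shifts and turns the commanded pose from where the row before left it, along the tool's axes as they then stand; what a row does not reach is not made up. A row lasts 1/10 s, in which the tool goes at most 50 mm and 8.59 degrees, less where a joint would pass 70% of its speed; a pose out of reach is approached as far as the arm can. A call with a gripper value outside its range is refused whole. The fingers move at their own pace and stop on an object; "squeeze" is the grip in N (left out, the last holds). Time passes only in rows, so rows that do not move let the fingers close. It gives the time, the measured TCP pose, the force and the opening at its end, in the units of the state.
- telemetry.get_state(): the state, without advancing time (a new reading comes with each control period).
- eyes.get_image(name): name is "scene" or "top" or "wrist"; returns a dict with "pixels" (400x640x3 uint8, red, green, blue), "z_map" (400x640 float32, m along the optical axis (not along the pixel's ray), 0 where there is no reading), "intrinsics" (3x3 intrinsics, pixels), "R" (3x3) and "t" (3): a world point X has camera coordinates R X + t. Camera axes: x right, y down, z forward; pixel columns grow to the right and rows downward; lengths in m; the calibration is good to about 2 mm. A picture is of the moment at which its call begins.
- order.job_done(): hands the job in, once; it reports no verdict.
The state is a dict: "time": time; "joint_pos": joint angles; "joint_velocities": joint speeds; "tau": joint torques, N m; "position": TCP position; "tcp_rot": TCP orientation; "contact_force": force on the tool from outside, world axes, zero at the start; "wrist_torque": the same for the moment, N m; "gripper_width": finger opening in m.
Only numpy, scipy, OpenCV 4.12 (cv2) and the standard library are available. Lean on these libraries where they do the work, as an engineer would, in place of code of your own. Each camera call takes 0.05 s, during which the arm holds its last target. There are 200 camera calls.

TASK

Take the bronze sleeve out of the wooden rack and press it, nose down, into the bore of the aluminium knee housing in the jig until its shoulder sits fully home and flush on the housing, without forcing it. The bore sits a few millimetres off the middle of the jig and grips the sleeve tightly, so feel for it gently and press steadily. Let go of the sleeve and leave the black and white sleeves in the rack and the wrench and the jar where they are.

Things in the scene. Friction and masses are not known exactly. Their poses are not given: they have to be found in the camera images.
- bronze_sleeve: bronze (brass-coloured) round bushing, 57 mm tall, about 0.18 kg: nose spigot 24 mm diameter x 24 mm long with a chamfer 1.5 mm wide and 2 mm high at the tip, a shoulder flange 40 mm diameter x 5 mm, then a collar 26 mm diameter x 28 mm to grip. Origin at the centre of the nose tip, z up through the collar. Stands upright in a rack hole, flange on the rack's top (nose tip 6 mm above the table).
- bronze_shoulder (a point): point on the bronze sleeve's axis at the underside of its flange, 24 mm above the nose tip
- jig: fixed jig, dark steel base 160 x 140 x 10 mm; on it a thin rubber cushion, a blue slide plate and an aluminium knee housing 84 x 84 x 36 mm, its flat top 58 mm above the table. Origin: middle of the underside, z up. The housing is clamped, shifted up to 5 mm along the jig's x and up to 5 mm along its y (not reported). A black clamp knob sticks out to 68 mm on its -x side, 38 mm above the table.
- jig_seat (a point): on the jig's centre line at the height of the housing's flat top. In that top is the vertical sharp-edged bore, 25.2 mm diameter, 36 mm deep, its centre within 5 mm of this point along the jig's x and within 5 mm along its y. The sleeve is home when its flange lies on the top: there the resistance rises sharply, and beyond 15 N the housing gives 1 mm per 15 N on its rubber. Pushing harder than 40 N is too much.
- jig_shoes (a point): on the jig's centre line 4.5 mm below the housing's top: from this depth on four sprung steel shoes in the bore's wall grip the spigot. With the nose 10 mm deep they hold fully; from there pushing the sleeve in takes a steady 6 to 14 N all the way down, and it stays where it is left.
- rack: fixed plywood block 80 x 240 x 30 mm with three through holes of 28 mm diameter at -78, 0 and 78 mm along its own y, holding the three sleeves. Origin at the middle of its underside, z up
- black_sleeve: black plastic sleeve of the same shape and origin as the bronze one, standing in the rack; stays there
- white_sleeve: white plastic sleeve of the same shape and origin as the bronze one, standing in the rack; stays there
- wrench: loose steel wrench lying on the table beyond the work; not needed
- jar: grease jar with a red lid, 60 mm diameter, 70 mm tall, standing on the table beyond the work; not needed
There are look-alikes about, which are no part of the job. What is meant by the bronze_sleeve is not purple, and is the larger of those in its own colour. There is more than one size of the jig; the job needs the smaller.

How it is judged:
By the outcome, as a careful person would: the job done as asked, in the order asked, and still so for the second after the job is handed in, with the robot touching nothing.
It also fails if it takes over 72 s, if anything falls off the work surface, if the arm or the gripper's body presses on something with over 40 N, if the wrist force passes 120 N, or if a joint passes its speed limit or range.

## Working session

There is one attempt and no reset: what is moved stays moved. The work goes in short steps, Python scripts to look and compute and a tool call to move; the robot and the scene stay as the last step left them, time stands still between calls to the robot, and variables do not carry over. Pictures are saved under pics/ and viewed, on a budget of 10 in all, crops included, one or two more only if the job needs it, and the job is handed in when it is done.

Besides the shell and the picture viewer there is one more tool, called after "Request:" by a JSON object that holds its "fn" and its "kwargs". play_rows: Moves the arm, as the interface text tells. Its arguments: {"type":"object","properties":{"dp":{"type":"array"},"turn":{"type":"array"},"gripper":{"type":"array"},"squeeze":{"type":"number"}},"required":["dp","turn","gripper"]}

```bash
ls; mkdir -p pics
cat > h.py <<'E'
import numpy as np, cv2
from plant import telemetry, eyes, order
def grab(n,save=None):
    d=eyes.get_image(n)
    np.savez(f'/tmp/{n}.npz',**{k:np.asarray(v) for k,v in d.items()})
    if save: cv2.imwrite(f'pics/{save}.png',d['pixels'][:,:,::-1])
    return d
def load(n): return dict(np.load(f'/tmp/{n}.npz'))
def cloud(d):
    z=d['z_map'];K=np.asarray(d['intrinsics']);R=np.asarray(d['R']);t=np.asarray(d['t'])
    v,u=np.mgrid[:z.shape[0],:z.shape[1]]
    c=np.stack([(u-K[0,2])/K[0,0]*z,(v-K[1,2])/K[1,1]*z,z],-1)
    P=(c-t)@R; P[z==0]=np.nan
    return P
E
python3 - <<'E'
from h import *
s=telemetry.get_state(); print(s)
a=grab('top','top1'); b=grab('scene','scene1')
E
```

```text
pics
{'time': 0.0, 'joint_pos': array([-4.70046567e+01,  1.46537840e+01,  6.13083813e+00, -2.79928107e-02,
       -8.15828111e+01, -1.63082377e+01]), 'joint_velocities': array([ 0.04657404, -0.04377924,  0.02713899,  0.02004434, -0.09816377,
       -0.09687602]), 'tau': array([ 4.48828350e-04, -3.86630559e+01,  2.37934273e+01,  5.36513463e+00,
       -6.11022057e-03, -2.74903539e-05]), 'position': array([ 0.24686648, -0.49093161,  0.23038804]), 'tcp_rot': array([[-4.49052773e-01,  8.93504777e-01, -9.05222003e-04],
       [ 8.93503200e-01,  4.49053683e-01,  1.67961043e-03],
       [ 1.90723322e-03, -5.45850356e-05, -9.99998180e-01]]), 'contact_force': array([-0.40460078, -0.47673964,  0.50502049]), 'wrist_torque': array([-0.02523847,  0.02055017, -0.01102741]), 'gripper_width': 0.08550569652676279}
```

View pics/top1.png

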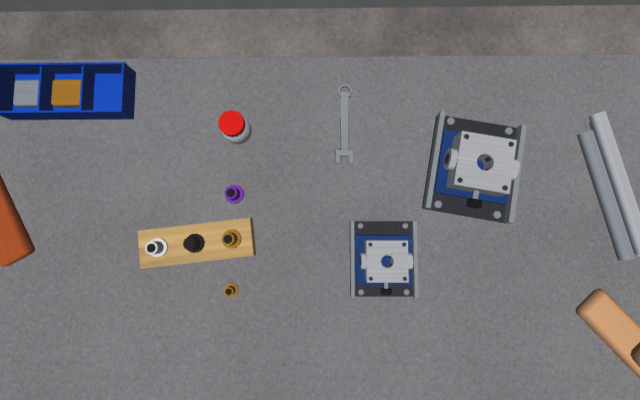

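View pics/scene1.png

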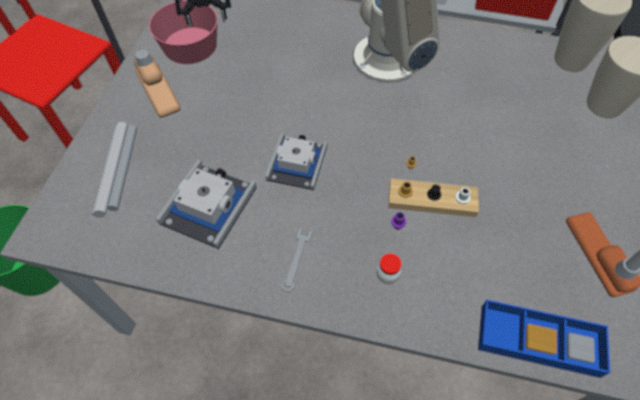

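In the top view, bronze-coloured candidates are (231,239), in the rack and larger, and (231,290), loose and smaller. A purple one is at (233,194). The jigs are at (387,260), smaller, and (487,162), larger. The bronze sleeve in the rack and the smaller jig fit the description. I'll measure them and enlarge.

Run:
```python
from h import *
a=load('top');P=cloud(a);b=a['pixels']
print(a['intrinsics'],a['R'],a['t'])
for n,(u,v) in dict(bz=(231,239),sm=(231,290),j=(372,247),J=(470,150),table=(300,300),rack=(212,240)).items(): print(n,P[v,u])
# small jig housing top
reg=np.zeros(P.shape[:2],bool);reg[215:305,345:425]=1
m=reg&(abs(P[...,2]-.058)<.004)
q=P[m];print('housing top',len(q),q.mean(0)); 
r=cv2.minAreaRect((q[:,:2]*1000).astype(np.float32));print(r)
reg[:]=0;reg[210:275,130:262]=1
m=reg&(abs(P[...,2]-.03)<.004);q=P[m];print('rack',q.mean(0),cv2.minAreaRect((q[:,:2]*1000).astype(np.float32)))
reg[:]=0;reg[222:258,215:250]=1
for lo,hi in((.031,.045),(.055,.075)):
  q=P[reg&(P[...,2]>lo)&(P[...,2]<hi)];print(lo,len(q),q.mean(0),q.min(0),q.max(0))
c1=cv2.resize(b[210:310,195:270],None,fx=5,fy=5,interpolation=2)
c2=cv2.resize(b[210:310,345:430],None,fx=5,fy=5,interpolation=2)
cv2.imwrite('pics/crop1.png',np.hstack([c1,c2])[:,:,::-1])
```

```text
[[363.90562916   0.         318.65915391]
 [  0.         363.90562916 201.17666595]
 [  0.           0.           1.        ]] [[-0.00230572 -0.99988896 -0.01472257]
 [-0.99619043  0.00358013 -0.087131  ]
 [ 0.08717403  0.01446558 -0.99608807]] [-0.03747238  0.61290213  0.74842815]
bz [0.5336359  0.1371199  0.06345863]
sm [0.42927803 0.14065528 0.04196585]
j [ 0.51691006 -0.14708683  0.05781841]
J [ 0.71040042 -0.34377669  0.07587498]
table [ 0.40155534  0.00181822 -0.00067811]
rack [0.53110722 0.18559725 0.03079606]
housing top 1737 [ 0.48772476 -0.17616301  0.05759142]
((487.9902648925781, -176.01544189453125), (102.78880310058594, 81.90225219726562), 89.95404815673828)
rack [0.52507289 0.22006086 0.02997533] ((525.0095825195312, 222.48289489746094), (80.10364532470703, 240.8795166015625), 6.432773113250732)
0.031 286 [0.53278271 0.14071146 0.03333674] [0.49559105 0.10695233 0.03102202] [0.56886445 0.17988835 0.0445745 ]
0.055 143 [0.53369849 0.14400361 0.06272936] [0.52140927 0.13182816 0.05594278] [0.5457164  0.15779661 0.06570658]
```

View pics/crop1.png

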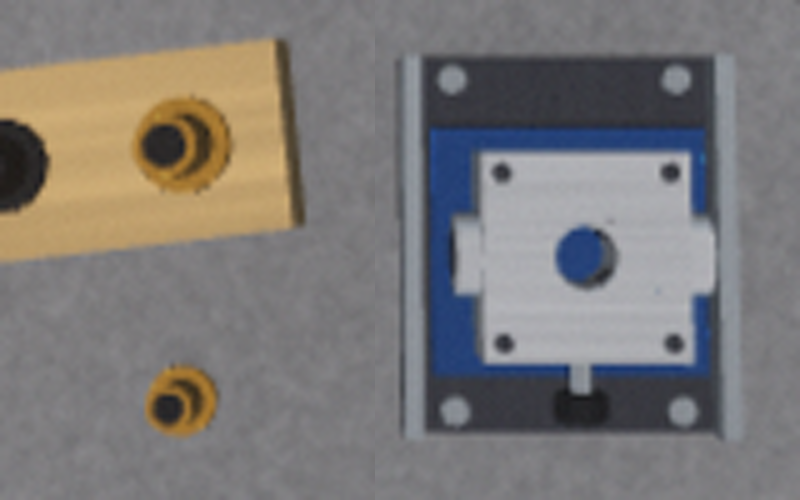

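The crop confirms it: the larger bronze sleeve is at the rack's right end, and the smaller jig has its housing and bore at its middle with the clamp knob toward the robot. I'll look at the bore with the wrist camera first.

Request:
{"fn": "play_rows", "kwargs": {"dp": [[0.0173, 0.0357, 0], [0.0173, 0.0357, 0], [0.0173, 0.0357, 0], [0.0173, 0.0357, 0], [0.0173, 0.0357, 0], [0.0173, 0.0357, 0], [0.0173, 0.0357, 0], [0.0173, 0.0357, 0], [0.0173, 0.0357, 0], [0.0173, 0.0357, 0], [0, 0, 0], [0, 0, 0], [0, 0, 0], [0, 0, 0], [0, 0, 0], [0, 0, 0], [0, 0, 0], [0, 0, 0], [0, 0, 0], [0, 0, 0]], "turn": [[0, 0, 0], [0, 0, 0], [0, 0, 0], [0, 0, 0], [0, 0, 0], [0, 0, 0], [0, 0, 0], [0, 0, 0], [0, 0, 0], [0, 0, 0], [0, 0, -7.75], [0, 0, -7.75], [0, 0, -7.75], [0, 0, -7.75], [0, 0, -7.75], [0, 0, -7.75], [0, 0, -7.75], [0, 0, -7.75], [0, 0, -7.75], [0, 0, 0]], "gripper": [0.085, 0.085, 0.085, 0.085, 0.085, 0.085, 0.085, 0.085, 0.085, 0.085, 0.085, 0.085, 0.085, 0.085, 0.085, 0.085, 0.085, 0.085, 0.085, 0.085]}}

```text
time: 2.1
position: [0.4881, -0.1764, 0.2308]
tcp_rot: [[-0.994, -0.113, -0.001], [-0.113, 0.994, 0.0], [0.001, 0.0, -1.0]]
contact_force: [-0.3, 0.4, -0.9]
gripper_width: 0.085
```

Run:
```python
from h import *
s=telemetry.get_state();p,Rt=s['position'],s['tcp_rot'];print(s['time'],p,Rt,s['joint_pos'],s['contact_force'])
w=grab('wrist','wr1')
R,t=np.asarray(w['R']),np.asarray(w['t']);C=-R.T@t;print('cam in tool',Rt.T@(C-p),'axes',(Rt.T@R.T).round(3));print(w['intrinsics'])
```

```text
2.1 [ 0.4880629  -0.17636047  0.2308319 ] [[-9.93565948e-01 -1.13251202e-01 -9.33978690e-04]
 [-1.13251551e-01  9.93566293e-01  3.29422672e-04]
 [ 8.90662231e-04  4.33077684e-04 -9.99999510e-01]] [-2.57027598e+00  1.11311865e+01  1.63447461e+00 -1.66817840e-02
 -8.05575941e+01  9.07579950e+00] [-0.27532662  0.4341677  -0.8885801 ]
cam in tool [-0.00123198 -0.07680295 -0.14293898] axes [[ 1.    -0.    -0.002]
 [ 0.001  0.955  0.298]
 [ 0.002 -0.298  0.955]]
[[324.72867354   0.         317.88066808]
 [  0.         324.72867354 209.95456242]
 [  0.           0.           1.        ]]
```

View pics/wr1.png

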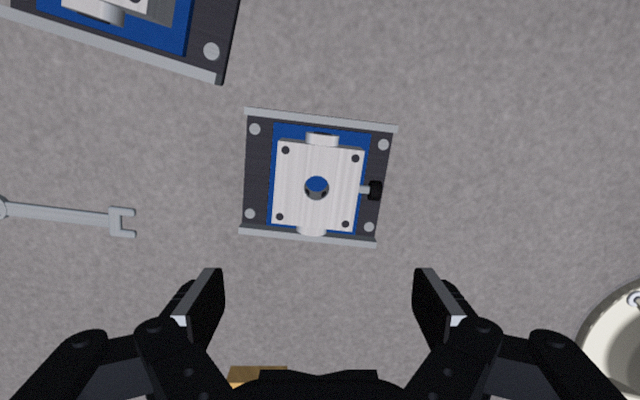

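The wrist view shows the bore at about (316,187), the clamp knob at (375,190) and four dark screws. I'll rectify both views onto the housing-top plane to fit the bore.

```bash
cat >> h.py <<'E'
def rectify(d,cx,cy,z,half=.05,s=.00025):
    n=int(2*half/s); g=(np.arange(n)+.5)*s-half
    X,Y=np.meshgrid(cx+g,cy+g,indexing='ij')   # row = x, col = y
    c=np.stack([X,Y,np.full_like(X,z)],-1)@np.asarray(d['R']).T+np.asarray(d['t'])
    K=np.asarray(d['intrinsics'])
    u=(K[0,0]*c[...,0]/c[...,2]+K[0,2]).astype(np.float32);v=(K[1,1]*c[...,1]/c[...,2]+K[1,2]).astype(np.float32)
    return cv2.remap(np.asarray(d['pixels']),u,v,cv2.INTER_CUBIC)
E
python3 - <<'E'
from h import *
o=[]
for n in('top','wrist'):
    r=rectify(load(n),.488,-.176,.058);o.append(r)
    g=cv2.GaussianBlur(cv2.cvtColor(r,cv2.COLOR_RGB2GRAY),(0,0),2)
    c=cv2.HoughCircles(g,cv2.HOUGH_GRADIENT_ALT,1,80,param1=80,param2=.6,minRadius=44,maxRadius=58)
    print(n,c)
    if c is not None:
        for x,y,rr in c[0]: print('bore world',.488-.05+y*.00025,-.176-.05+x*.00025,'r mm',rr*.25)
    # dark screws
    P=(g<90).astype(np.uint8);k,l,st,ce=cv2.connectedComponentsWithStats(P)
    for i in range(1,k):
        if 100<st[i,4]<900: print('  screw',.488-.05+ce[i][1]*.00025,-.176-.05+ce[i][0]*.00025,st[i])
cv2.imwrite('pics/rect.png',np.hstack(o)[:,:,::-1])
E
```

```text
top [[[195.       205.        49.328262]]]
bore world 0.48925 -0.17725 r mm 12.332066
  screw 0.4547349665924276 -0.21088140311804007 [ 49  55  24  25 449]
  screw 0.45482438478747206 -0.14303020134228187 [320  56  25  24 447]
  screw 0.5226884210526316 -0.21102473684210524 [ 48 327  25  24 475]
  screw 0.5227431350114417 -0.14310983981693362 [320 328  24  23 437]
wrist [[[195.      210.       49.56238]]]
bore world 0.4905 -0.17725 r mm 12.390595
  screw 0.45728436426116836 -0.2112156357388316 [ 46  64  27  27 582]
  screw 0.4576589698046181 -0.14313277087033746 [319  66  26  27 563]
  screw 0.5254203152364273 -0.21154334500875654 [ 45 337  27  27 571]
  screw 0.525730939716312 -0.14347118794326238 [317 338  27  27 564]
```

View pics/rect.png

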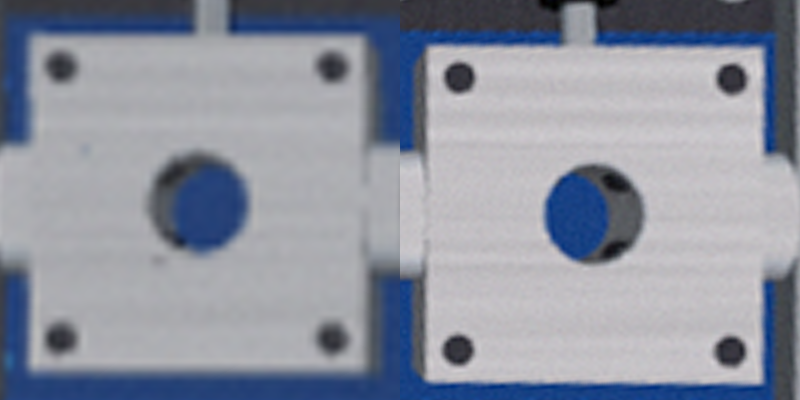

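Request:
{"fn": "play_rows", "kwargs": {"dp": [[-0.0082, 0.0314, -0.0005], [-0.0082, 0.0314, -0.0005], [-0.0082, 0.0314, -0.0005], [-0.0082, 0.0314, -0.0005], [-0.0082, 0.0314, -0.0005], [-0.0082, 0.0314, -0.0005], [-0.0082, 0.0314, -0.0005], [-0.0082, 0.0314, -0.0005], [-0.0082, 0.0314, -0.0005], [-0.0082, 0.0314, -0.0005], [0, 0, 0], [0, 0, 0]], "turn": [[0, 0, 0], [0, 0, 0], [0, 0, 0], [0, 0, 0], [0, 0, 0], [0, 0, 0], [0, 0, 0], [0, 0, 0], [0, 0, 0], [0, 0, 0], [0, 0, 0], [0, 0, 0]], "gripper": [0.085, 0.085, 0.085, 0.085, 0.085, 0.085, 0.085, 0.085, 0.085, 0.085, 0.085, 0.085]}}

```text
time: 3.35
position: [0.5344, 0.1453, 0.2358]
tcp_rot: [[-0.994, -0.111, -0.001], [-0.111, 0.994, -0.001], [0.001, -0.0, -1.0]]
contact_force: [-0.1, -0.8, 0.8]
gripper_width: 0.085
```

```bash
cp /tmp/wrist.npz /tmp/wrist_jig.npz
python3 - <<'E'
from h import *
s=telemetry.get_state();print(s['time'],s['position'],s['contact_force'],s['joint_pos'])
grab('wrist')
o=[]
for n in('top','wrist'):
  for z,nm in((.063,'collar'),(.035,'flange')):
    r=rectify(load(n),.534,.1445,z);o.append(r)
    for ch in range(3):
     g=cv2.GaussianBlur(r[...,ch],(0,0),2)
     c=cv2.HoughCircles(g,cv2.HOUGH_GRADIENT_ALT,1,20,param1=60,param2=.5,minRadius=46,maxRadius=90)
     if c is not None:
        for x,y,rr in c[0]: print(n,nm,ch,(.534-.05+y*.00025).round(4),(.1445-.05+x*.00025).round(4),'r mm',rr*.25)
cv2.imwrite('pics/rect2.png',np.vstack([np.hstack(o[:2]),np.hstack(o[2:])])[100:700,:,::-1])
E
```

```text
3.35 [0.53441535 0.14526579 0.23582157] [-0.11565264 -0.75871808  0.83599127] [ 3.13953857e+01  1.50215082e+01  7.39589039e+00  1.56901255e-04
 -8.24318872e+01 -2.50392630e+01]
top collar 0 0.536 0.1378 r mm 19.062258
top collar 1 0.5345 0.1385 r mm 13.45224
top collar 2 0.5338 0.1373 r mm 19.548084
top flange 0 0.534 0.1435 r mm 20.617397
wrist collar 0 0.5378 0.138 r mm 18.512905
wrist collar 0 0.5378 0.138 r mm 12.214942
wrist collar 1 0.5375 0.1388 r mm 18.566824
wrist collar 1 0.5375 0.1388 r mm 12.69037
wrist collar 2 0.5388 0.1382 r mm 18.510172
wrist flange 0 0.5372 0.1445 r mm 20.223114
wrist flange 0 0.5372 0.1445 r mm 13.784977
wrist flange 1 0.5375 0.1442 r mm 20.11113
wrist flange 1 0.5375 0.1442 r mm 13.374609
wrist flange 2 0.5375 0.1438 r mm 20.128662
```

View pics/rect2.png

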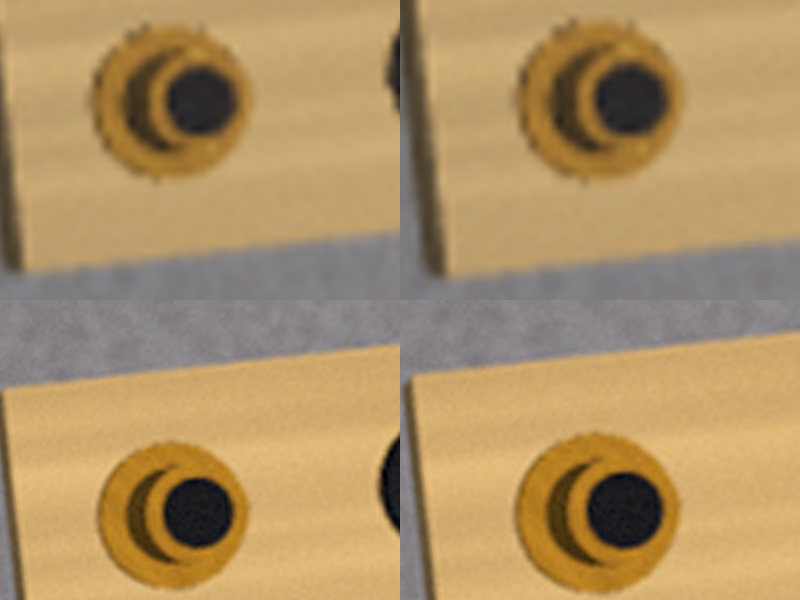

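Top and wrist cameras differ by a constant ~2.8 mm in x (also seen at the jig), so relative displacement is sound. I'll aim midway; the jaws close along x.

Request:
{"fn": "play_rows", "kwargs": {"dp": [[-0.0009, -0.0009, 0.02], [0, 0, 0.02], [0, 0, 0.02], [0, 0, 0.02], [0, 0, 0.02], [0, 0, 0.02], [0, 0, 0.02], [0, 0, 0.02], [0, 0, 0.0095], [0, 0, 0.0095], [0, 0, 0.0095], [0, 0, 0.0095], [0, 0, 0]], "turn": [[0, 0, 0], [0, 0, 0], [0, 0, 0], [0, 0, 0], [0, 0, 0], [0, 0, 0], [0, 0, 0], [0, 0, 0], [0, 0, 0], [0, 0, 0], [0, 0, 0], [0, 0, 0], [0, 0, 0]], "gripper": [0.085, 0.085, 0.085, 0.085, 0.085, 0.085, 0.085, 0.085, 0.085, 0.085, 0.085, 0.085, 0.085]}}

```text
time: 4.7
position: [0.5348, 0.1436, 0.0371]
tcp_rot: [[-0.994, -0.112, -0.002], [-0.112, 0.994, -0.001], [0.002, -0.001, -1.0]]
contact_force: [-0.3, 0.8, 0.5]
gripper_width: 0.0853
```

Request:
{"fn": "play_rows", "kwargs": {"dp": [[0, 0, 0], [0, 0, 0], [0, 0, 0], [0, 0, 0], [0, 0, 0], [0, 0, 0], [0, 0, 0], [0, 0, 0], [0, 0, 0], [0, 0, 0], [0, 0, 0], [0, 0, 0]], "turn": [[0, 0, 0], [0, 0, 0], [0, 0, 0], [0, 0, 0], [0, 0, 0], [0, 0, 0], [0, 0, 0], [0, 0, 0], [0, 0, 0], [0, 0, 0], [0, 0, 0], [0, 0, 0]], "gripper": [0.06, 0.045, 0.035, 0.03, 0.027, 0.024, 0.022, 0.02, 0.02, 0.02, 0.02, 0.02], "squeeze": 60}}

```text
time: 5.9
position: [0.5358, 0.144, 0.0388]
tcp_rot: [[-0.994, -0.112, 0.001], [-0.112, 0.994, 0.0], [-0.001, 0.0, -1.0]]
contact_force: [-1.1, 0.3, 5.7]
gripper_width: 0.0241
```

Request:
{"fn": "play_rows", "kwargs": {"dp": [[0, 0, -0.005], [0, 0, -0.01], [0, 0, -0.02], [0, 0, -0.025], [0, 0, -0.03], [0, 0, -0.03], [0, 0, 0], [0, 0, 0]], "turn": [[0, 0, 0], [0, 0, 0], [0, 0, 0], [0, 0, 0], [0, 0, 0], [0, 0, 0], [0, 0, 0], [0, 0, 0]], "gripper": [0.02, 0.02, 0.02, 0.02, 0.02, 0.02, 0.02, 0.02]}}

```text
time: 6.7
position: [0.5356, 0.1442, 0.1589]
tcp_rot: [[-0.994, -0.112, 0.001], [-0.112, 0.994, 0.001], [-0.001, 0.001, -1.0]]
contact_force: [0.0, -0.3, -2.1]
gripper_width: 0.0241
```

Run:
```python
from h import *
s=telemetry.get_state();print(s['time'],s['position'],s['contact_force'],s['wrist_torque'],s['gripper_width'])
w=grab('wrist');t=grab('top');sc=grab('scene')
a=w['pixels'][200:400,190:450]
p=s['position']
def crop(d,h,f):
    K=np.asarray(d['intrinsics']);c=np.asarray(d['R'])@p+np.asarray(d['t']);u,v=(K@c/c[2])[:2].astype(int);print(u,v)
    return cv2.resize(d['pixels'][max(v-h,0):v+h,u-h:u+h],(400,400),interpolation=2)
x=crop(sc,40,1);y=crop(t,50,1)
cv2.imwrite('pics/held.png',np.vstack([cv2.resize(np.hstack([x,y]),(600,300)),cv2.resize(a,(600,300))])[:,:,::-1])
```

```text
6.7 [0.53563001 0.14417    0.15891529] [ 0.00296981 -0.27152573 -2.0837425 ] [-0.00314259  0.05390905 -0.02657387] 0.024106536455743593
410 163
213 238
```

View pics/held.png

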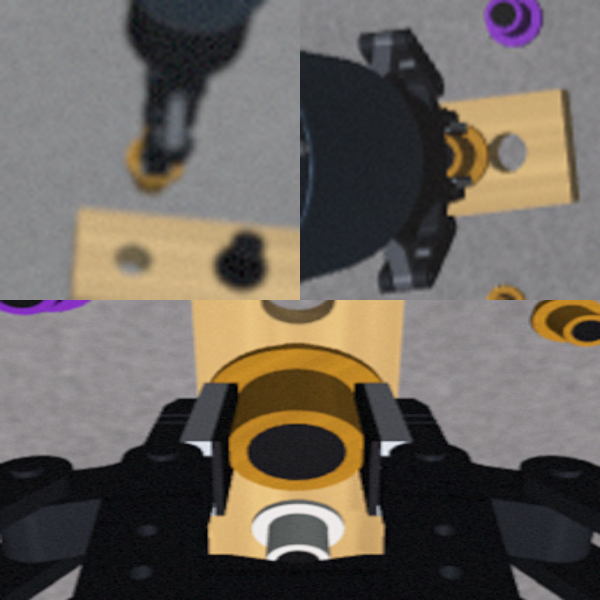

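The sleeve is held upright (bottom half: collar rim at about (297,455), between the pads); hole empty, black and white left in place. Now measuring the held sleeve's offset in the wrist view.

Run:
```python
from h import *
s=telemetry.get_state();p=s['position'];Rt=s['tcp_rot']
w=load('wrist')
for z,nm,lo,hi in((p[2]+.0242,'collar',70,120),(p[2]-.0038,'flange',120,180)):
    r=rectify(w,p[0],p[1],z,half=.04,s=.0002)
    hsv=cv2.cvtColor(r,cv2.COLOR_RGB2HSV)
    if nm=='collar':
        for ch in range(3):
            g=cv2.GaussianBlur(r[...,ch],(0,0),2)
            c=cv2.HoughCircles(g,cv2.HOUGH_GRADIENT_ALT,1,20,param1=60,param2=.3,minRadius=30,maxRadius=110)
            if c is not None:
                for x,y,rr in c[0]:
                    d=Rt.T@np.array([y*.0002-.04,x*.0002-.04,0]);print(nm,ch,'tool off mm',(d*1000).round(2)[:2],'r',rr*.2)
    else:
        g=cv2.GaussianBlur(r[...,0],(0,0),2)
        c=cv2.HoughCircles(g,cv2.HOUGH_GRADIENT_ALT,1,20,param1=60,param2=.2,minRadius=90,maxRadius=110)
        if c is not None:
            for x,y,rr in c[0]:
                d=Rt.T@np.array([y*.0002-.04,x*.0002-.04,0]);print(nm,'tool off mm',(d*1000).round(2)[:2],'r',rr*.2)
    cv2.imwrite(f'pics/r_{nm}.png',r[:,:,::-1])
a,b=cv2.imread('pics/r_collar.png'),cv2.imread('pics/r_flange.png')
cv2.imwrite('pics/held2.png',np.hstack([a,b]))
# precise jig: wrist screws & bore in tool frame already; rim by radial fit
for n,f in(('top','/tmp/top.npz'),('wrist_jig','/tmp/wrist_jig.npz')): pass
```

```text
collar 0 tool off mm [-2.43  1.94] r 12.999275
collar 0 tool off mm [ -2.5  -13.56] r 17.737288
collar 0 tool off mm [-2.03 28.75] r 9.63187
collar 0 tool off mm [-2.43  1.94] r 16.439732
collar 0 tool off mm [-2.43  1.94] r 9.167945
collar 0 tool off mm [ -2.5  -13.56] r 10.641524
collar 1 tool off mm [-2.41  1.74] r 13.369992
collar 1 tool off mm [ -2.7  -13.59] r 16.7008
collar 1 tool off mm [-2.41  1.74] r 16.411411
collar 1 tool off mm [-2.41  1.74] r 9.194393
collar 1 tool off mm [-2.01 28.55] r 8.968253
collar 1 tool off mm [15.5  -8.92] r 7.2768683
collar 2 tool off mm [-2.19  1.56] r 13.3222065
collar 2 tool off mm [ -1.96 -14.71] r 15.767871
collar 2 tool off mm [-1.99 28.36] r 8.96809
collar 2 tool off mm [ -1.96 -14.71] r 9.757389
```

View pics/held2.png

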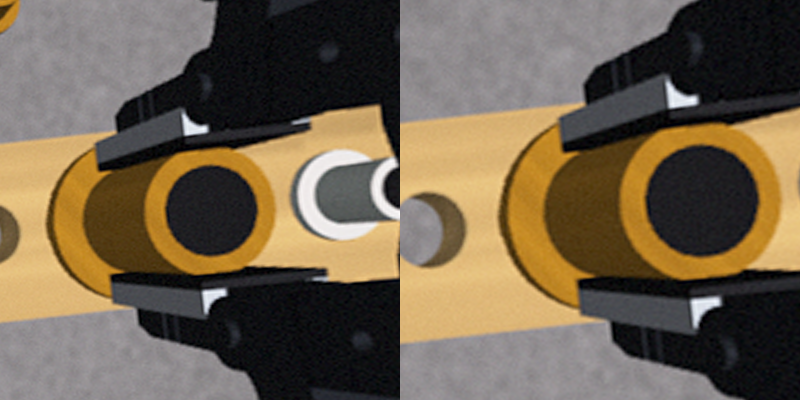

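The wrist camera is biased 2.4 mm along tool x (the held collar must be centred); corrected, it agrees with the top camera. Bore ≈ (0.489, −0.1775). Moving over it.

Request:
{"fn": "play_rows", "kwargs": {"dp": [[0.0068, -0.0262, 0], [0.0068, -0.0262, 0], [0.0068, -0.0262, 0], [0.0069, -0.0262, 0], [0.0069, -0.0262, 0], [0.0069, -0.0262, 0], [0.0069, -0.0262, 0], [0.0069, -0.0262, 0], [0.0069, -0.0262, 0], [0.0069, -0.0262, 0], [0.0068, -0.0262, 0], [0.0068, -0.0262, 0], [0, 0, 0.02], [0, 0, 0.02], [0, 0, 0.015], [0, 0, 0], [0, 0, 0], [0, 0, 0]], "turn": [[0, 0, 0], [0, 0, 0], [0, 0, 0], [0, 0, 0], [0, 0, 0], [0, 0, 0], [0, 0, 0], [0, 0, 0], [0, 0, 0], [0, 0, 0], [0, 0, 0], [0, 0, 0], [0, 0, 0], [0, 0, 0], [0, 0, 0], [0, 0, 0], [0, 0, 0], [0, 0, 0]], "gripper": [0.02, 0.02, 0.02, 0.02, 0.02, 0.02, 0.02, 0.02, 0.02, 0.02, 0.02, 0.02, 0.02, 0.02, 0.02, 0.02, 0.02, 0.02]}}

```text
time: 8.65
position: [0.4896, -0.1778, 0.1041]
tcp_rot: [[-0.994, -0.113, 0.001], [-0.113, 0.994, -0.0], [-0.001, -0.001, -1.0]]
contact_force: [-0.3, -0.3, -1.5]
gripper_width: 0.0241
```

Run:
```python
from h import *
print([telemetry.get_state()['position'].round(5) for _ in range(3)]);s=telemetry.get_state();print(s['contact_force'],s['wrist_torque'],s['tcp_rot'].round(4))
```

```text
[array([ 0.48963, -0.17779,  0.10407]), array([ 0.48963, -0.17779,  0.10407]), array([ 0.48963, -0.17779,  0.10407])]
[-0.33408038 -0.28809416 -1.47014013] [-0.05059164 -0.01336992 -0.02543381] [[-9.936e-01 -1.125e-01  1.200e-03]
 [-1.125e-01  9.937e-01 -4.000e-04]
 [-1.100e-03 -6.000e-04 -1.000e+00]]
```

Request:
{"fn": "play_rows", "kwargs": {"dp": [[0.0005, 0.0002, 0.003], [0, 0, 0.003], [0, 0, 0.003], [0, 0, 0.002], [0, 0, 0.001], [0, 0, 0.0005], [0, 0, 0.0005], [0, 0, 0.0005], [0, 0, 0.0005], [0, 0, 0.0005], [0, 0, 0.0005], [0, 0, 0]], "turn": [[0, 0, 0], [0, 0, 0], [0, 0, 0], [0, 0, 0], [0, 0, 0], [0, 0, 0], [0, 0, 0], [0, 0, 0], [0, 0, 0], [0, 0, 0], [0, 0, 0], [0, 0, 0]], "gripper": [0.02, 0.02, 0.02, 0.02, 0.02, 0.02, 0.02, 0.02, 0.02, 0.02, 0.02, 0.02]}}

```text
time: 9.85
position: [0.4889, -0.1776, 0.0885]
tcp_rot: [[-0.994, -0.112, 0.001], [-0.112, 0.994, -0.0], [-0.001, -0.0, -1.0]]
contact_force: [0.8, -0.3, -1.3]
gripper_width: 0.024
```

Request:
{"fn": "play_rows", "kwargs": {"dp": [[0, 0, 0.0005], [0, 0, 0.0005], [0, 0, 0.0005], [0, 0, 0.0005], [0, 0, 0]], "turn": [[0, 0, 0], [0, 0, 0], [0, 0, 0], [0, 0, 0], [0, 0, 0]], "gripper": [0.02, 0.02, 0.02, 0.02, 0.02]}}

```text
time: 10.35
position: [0.489, -0.1775, 0.0864]
tcp_rot: [[-0.994, -0.112, 0.001], [-0.112, 0.994, -0.0], [-0.001, -0.0, -1.0]]
contact_force: [2.7, -0.6, -0.4]
gripper_width: 0.0241
```

Entered the bore; a side force of +2.7 N in x, so I'll ease 0.4 mm that way while going on.

Request:
{"fn": "play_rows", "kwargs": {"dp": [[-0.0004, 0, 0], [0, 0, 0.0005], [0, 0, 0.0005], [0, 0, 0.0005], [0, 0, 0.0005], [0, 0, 0]], "turn": [[0, 0, 0], [0, 0, 0], [0, 0, 0], [0, 0, 0], [0, 0, 0], [0, 0, 0]], "gripper": [0.02, 0.02, 0.02, 0.02, 0.02, 0.02]}}

```text
time: 10.95
position: [0.4891, -0.1775, 0.0843]
tcp_rot: [[-0.994, -0.112, 0.0], [-0.112, 0.994, -0.0], [-0.0, -0.0, -1.0]]
contact_force: [1.9, -0.2, -0.3]
gripper_width: 0.0241
```

Request:
{"fn": "play_rows", "kwargs": {"dp": [[-0.0003, 0, 0], [0, 0, 0.0005], [0, 0, 0.0005], [0, 0, 0.0005], [0, 0, 0.0005], [0, 0, 0.0005], [0, 0, 0.0005], [0, 0, 0]], "turn": [[0, 0, 0], [0, 0, 0], [0, 0, 0], [0, 0, 0], [0, 0, 0], [0, 0, 0], [0, 0, 0], [0, 0, 0]], "gripper": [0.02, 0.02, 0.02, 0.02, 0.02, 0.02, 0.02, 0.02]}}

```text
time: 11.75
position: [0.4896, -0.1775, 0.0815]
tcp_rot: [[-0.994, -0.112, 0.001], [-0.112, 0.994, -0.0], [-0.001, -0.0, -1.0]]
contact_force: [2.6, -0.1, 0.4]
gripper_width: 0.0242
```

Request:
{"fn": "play_rows", "kwargs": {"dp": [[-0.0004, 0, 0], [0, 0, 0.0005], [0, 0, 0.0005], [0, 0, 0.0005], [0, 0, 0.0005], [0, 0, 0.0005], [0, 0, 0.0005], [0, 0, 0]], "turn": [[0, 0, 0], [0, 0, 0], [0, 0, 0], [0, 0, 0], [0, 0, 0], [0, 0, 0], [0, 0, 0], [0, 0, 0]], "gripper": [0.02, 0.02, 0.02, 0.02, 0.02, 0.02, 0.02, 0.02]}}

```text
time: 12.55
position: [0.4901, -0.1777, 0.0795]
tcp_rot: [[-0.994, -0.113, 0.001], [-0.113, 0.994, -0.001], [-0.001, -0.001, -1.0]]
contact_force: [-0.2, 0.5, 8.4]
gripper_width: 0.0242
```

Run:
```python
from h import *
s=telemetry.get_state();print(s['position'],s['contact_force'],s['wrist_torque'],s['tcp_rot'].round(4))
```

```text
[ 0.49005643 -0.17773699  0.07949674] [-0.24449347  0.46641313  8.41999215] [0.22507921 0.06230655 0.04976053] [[-9.936e-01 -1.126e-01  1.400e-03]
 [-1.126e-01  9.936e-01 -8.000e-04]
 [-1.300e-03 -1.000e-03 -1.000e+00]]
```

Centred now, shoes gripping at 8.4 N axial. Press steadily.

Request:
{"fn": "play_rows", "kwargs": {"dp": [[0, 0, 0.0007], [0, 0, 0.0007], [0, 0, 0.0007], [0, 0, 0.0007], [0, 0, 0.0007], [0, 0, 0.0007], [0, 0, 0.0007], [0, 0, 0]], "turn": [[0, 0, 0], [0, 0, 0], [0, 0, 0], [0, 0, 0], [0, 0, 0], [0, 0, 0], [0, 0, 0], [0, 0, 0]], "gripper": [0.02, 0.02, 0.02, 0.02, 0.02, 0.02, 0.02, 0.02]}}

```text
time: 13.35
position: [0.4901, -0.1778, 0.0745]
tcp_rot: [[-0.994, -0.113, 0.001], [-0.113, 0.994, -0.001], [-0.001, -0.001, -1.0]]
contact_force: [-0.5, -0.2, 8.0]
gripper_width: 0.0242
```

Request:
{"fn": "play_rows", "kwargs": {"dp": [[0, 0, 0.0007], [0, 0, 0.0007], [0, 0, 0.0007], [0, 0, 0.0007], [0, 0, 0.0007], [0, 0, 0]], "turn": [[0, 0, 0], [0, 0, 0], [0, 0, 0], [0, 0, 0], [0, 0, 0], [0, 0, 0]], "gripper": [0.02, 0.02, 0.02, 0.02, 0.02, 0.02]}}

```text
time: 13.95
position: [0.4901, -0.1778, 0.0711]
tcp_rot: [[-0.994, -0.113, 0.001], [-0.113, 0.994, -0.001], [-0.001, -0.001, -1.0]]
contact_force: [0.3, 0.1, 8.1]
gripper_width: 0.0241
```

Steady at 8 N. Home is expected at TCP z ≈ 0.067, so finer steps from here.

Request:
{"fn": "play_rows", "kwargs": {"dp": [[0, 0, 0.0006], [0, 0, 0.0006], [0, 0, 0.0006], [0, 0, 0.0006], [0, 0, 0.0006], [0, 0, 0]], "turn": [[0, 0, 0], [0, 0, 0], [0, 0, 0], [0, 0, 0], [0, 0, 0], [0, 0, 0]], "gripper": [0.02, 0.02, 0.02, 0.02, 0.02, 0.02]}}

```text
time: 14.55
position: [0.4901, -0.1778, 0.0682]
tcp_rot: [[-0.994, -0.113, 0.001], [-0.113, 0.994, -0.001], [-0.001, -0.001, -1.0]]
contact_force: [-0.6, 1.3, 10.2]
gripper_width: 0.0243
```

Request:
{"fn": "play_rows", "kwargs": {"dp": [[0, 0, 0.0005], [0, 0, 0.0003], [0, 0, 0]], "turn": [[0, 0, 0], [0, 0, 0], [0, 0, 0]], "gripper": [0.02, 0.02, 0.02]}}

```text
time: 14.85
position: [0.4901, -0.1778, 0.0674]
tcp_rot: [[-0.994, -0.113, 0.001], [-0.113, 0.994, -0.001], [-0.001, -0.001, -1.0]]
contact_force: [-0.9, 1.2, 9.6]
gripper_width: 0.0244
```

Request:
{"fn": "play_rows", "kwargs": {"dp": [[0, 0, 0.0003], [0, 0, 0.0003], [0, 0, 0]], "turn": [[0, 0, 0], [0, 0, 0], [0, 0, 0]], "gripper": [0.02, 0.02, 0.02]}}

```text
time: 15.15
position: [0.4901, -0.1778, 0.0668]
tcp_rot: [[-0.994, -0.113, 0.001], [-0.113, 0.994, -0.001], [-0.001, -0.001, -1.0]]
contact_force: [-0.6, 1.0, 9.7]
gripper_width: 0.0242
```

Request:
{"fn": "play_rows", "kwargs": {"dp": [[0, 0, 0.0003], [0, 0, 0]], "turn": [[0, 0, 0], [0, 0, 0]], "gripper": [0.02, 0.02]}}

```text
time: 15.35
position: [0.4901, -0.1778, 0.0666]
tcp_rot: [[-0.994, -0.113, 0.001], [-0.113, 0.994, -0.001], [-0.001, -0.001, -1.0]]
contact_force: [-0.5, 1.3, 10.6]
gripper_width: 0.0244
```

Request:
{"fn": "play_rows", "kwargs": {"dp": [[0, 0, 0.0004], [0, 0, 0]], "turn": [[0, 0, 0], [0, 0, 0]], "gripper": [0.02, 0.02]}}

```text
time: 15.55
position: [0.4901, -0.1778, 0.0666]
tcp_rot: [[-0.994, -0.113, 0.002], [-0.113, 0.994, -0.001], [-0.001, -0.001, -1.0]]
contact_force: [-1.5, 1.2, 14.1]
gripper_width: 0.0243
```

Request:
{"fn": "play_rows", "kwargs": {"dp": [[0, 0, 0.0004], [0, 0, 0]], "turn": [[0, 0, 0], [0, 0, 0]], "gripper": [0.02, 0.02]}}

```text
time: 15.75
position: [0.4902, -0.1778, 0.0664]
tcp_rot: [[-0.994, -0.113, 0.002], [-0.113, 0.994, -0.001], [-0.002, -0.001, -1.0]]
contact_force: [-2.8, 1.9, 15.8]
gripper_width: 0.024
```

Force is rising without advance, as expected at home. A little more, to about 20–24 N, confirms full seating.

Request:
{"fn": "play_rows", "kwargs": {"dp": [[0, 0, 0.0004], [0, 0, 0.0003], [0, 0, 0]], "turn": [[0, 0, 0], [0, 0, 0], [0, 0, 0]], "gripper": [0.02, 0.02, 0.02]}}

```text
time: 16.05
position: [0.4902, -0.1778, 0.0662]
tcp_rot: [[-0.994, -0.113, 0.002], [-0.113, 0.994, -0.001], [-0.002, -0.002, -1.0]]
contact_force: [-3.1, 2.6, 17.4]
gripper_width: 0.0241
```

Run:
```python
from h import *
s=telemetry.get_state();print(s['position'],s['contact_force'],s['wrist_torque'],s['tcp_rot'].round(4))
```

```text
[ 0.49017224 -0.17784651  0.06617804] [-3.12819512  2.61477082 17.37035935] [1.03532551 1.48865979 0.01082911] [[-0.9936 -0.1131  0.0019]
 [-0.1131  0.9936 -0.0014]
 [-0.0018 -0.0016 -1.    ]]
```

Request:
{"fn": "play_rows", "kwargs": {"dp": [[0, 0, 0.0004], [0, 0, 0.0003], [0, 0, 0], [0, 0, 0]], "turn": [[0, 0, 0], [0, 0, 0], [0, 0, 0], [0, 0, 0]], "gripper": [0.02, 0.02, 0.02, 0.02]}}

```text
time: 16.45
position: [0.4902, -0.1779, 0.066]
tcp_rot: [[-0.994, -0.113, 0.002], [-0.113, 0.994, -0.002], [-0.002, -0.002, -1.0]]
contact_force: [-5.0, 3.7, 20.8]
gripper_width: 0.0244
```

Request:
{"fn": "play_rows", "kwargs": {"dp": [[0, 0, -0.0006], [0, 0, -0.0006], [0, 0, 0], [0, 0, 0], [0, 0, 0], [0, 0, 0], [0, 0, 0], [0, 0, 0], [0, 0, 0], [0, 0, 0]], "turn": [[0, 0, 0], [0, 0, 0], [0, 0, 0], [0, 0, 0], [0, 0, 0], [0, 0, 0], [0, 0, 0], [0, 0, 0], [0, 0, 0], [0, 0, 0]], "gripper": [0.02, 0.02, 0.02, 0.03, 0.04, 0.05, 0.06, 0.07, 0.07, 0.07]}}

```text
time: 17.45
position: [0.4896, -0.1774, 0.0641]
tcp_rot: [[-0.994, -0.112, -0.0], [-0.112, 0.994, 0.0], [0.0, 0.0, -1.0]]
contact_force: [0.1, -0.1, -1.1]
gripper_width: 0.0696
```

Request:
{"fn": "play_rows", "kwargs": {"dp": [[0, 0, -0.005], [0, 0, -0.01], [0, 0, -0.02], [0, 0, -0.03], [0, 0, -0.03], [0, 0, -0.03], [0, 0, -0.03], [0, 0, 0], [0, 0, 0]], "turn": [[0, 0, 0], [0, 0, 0], [0, 0, 0], [0, 0, 0], [0, 0, 0], [0, 0, 0], [0, 0, 0], [0, 0, 0], [0, 0, 0]], "gripper": [0.07, 0.075, 0.08, 0.08, 0.08, 0.08, 0.08, 0.08, 0.08]}}

```text
time: 18.35
position: [0.49, -0.1774, 0.2205]
tcp_rot: [[-0.994, -0.112, 0.003], [-0.112, 0.994, 0.0], [-0.003, -0.0, -1.0]]
contact_force: [-0.1, -0.0, -1.0]
gripper_width: 0.0799
```

Run:
```python
from h import *
s=telemetry.get_state();print(s['time'],s['position'],s['contact_force'],s['gripper_width'])
w=grab('wrist');t=grab('top');sc=grab('scene')
for n,d in(('wrist',w),('scene',sc),('top',t)):
    P=cloud(d);dx=np.hypot(P[...,0]-.4895,P[...,1]+.1775);z=P[...,2]
    f=(dx>.0145)&(dx<.0185)&(z>.04)&(z<.1);c=(dx<.012)&(z>.08)&(z<.1);h=(dx>.025)&(dx<.038)&(z>.05)&(z<.066)
    print(n,'flange',f.sum(),np.nanmedian(z[f]),'collar',c.sum(),np.nanmedian(z[c]),'housing',h.sum(),np.nanmedian(z[h]))
K=np.asarray(sc['intrinsics']);q=np.asarray(sc['R'])@np.array([.489,-.1775,.065])+np.asarray(sc['t']);u,v=(K@q/q[2])[:2].astype(int)
a=cv2.resize(sc['pixels'][v-30:v+30,u-40:u+40],(400,300),interpolation=2)
b=cv2.resize(w['pixels'][130:250,237:397],(400,300),interpolation=2)
cv2.imwrite('pics/fin.png',np.vstack([np.hstack([a,b]),cv2.resize(t['pixels'][50:320,100:540],(800,300))])[:,:,::-1])
```

```text
18.35 [ 0.48996933 -0.17738041  0.22047073] [-0.14595805 -0.01399317 -1.03247605] 0.07986635258215662
wrist flange 361 0.06329048066476863 collar 536 0.09129870332818876 housing 2665 0.05813473332206984
scene flange 52 0.06704464944400966 collar 43 0.08916340925035778 housing 237 0.05654901938556476
top flange 0 nan collar 0 nan housing 26 0.057251353403920804
  return np.nanmean(a, axis, out=out, keepdims=keepdims)
```

View pics/fin.png

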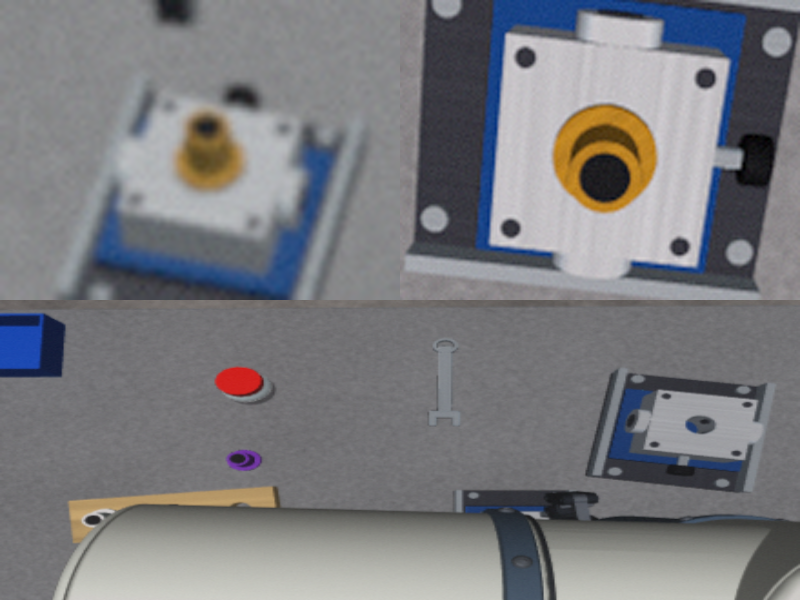

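The sleeve stands upright with its flange on the housing; wrench, jar and rack are untouched. A quick tilt check, then hand-in.

Run:
```python
from h import *
P=cloud(load('wrist'));x,y,z=P[...,0]-.4895,P[...,1]+.1775,P[...,2];r=np.hypot(x,y)
def fit(m):
    A=np.c_[x[m],y[m],np.ones(m.sum())];return np.linalg.lstsq(A,z[m],rcond=None)[0]
f=fit((r>.0145)&(r<.0185)&(abs(z-.0633)<.003));h=fit((r>.025)&(r<.038)&(abs(z-.058)<.003))
print(f,h,'gap mm',(f[2]-h[2]-.005)*1e3,'tilt deg',np.degrees(np.hypot(*(f-h)[:2])))
g=abs((f-h)[2]-.005)*1e3
if g<.6 and np.degrees(np.hypot(*(f-h)[:2]))<1.5: print(order.job_done(),'handed in')
```

```text
[ 0.00825536 -0.00394364  0.0631058 ] [ 0.0011481  -0.00201219  0.05814429] gap mm -0.03848795158790507 tilt deg 0.42198508465619133
the job is handed in; nothing more can be done
None handed in
```

The bronze sleeve is pressed into the bore of the smaller jig's housing, its flange seated on the top, and it has been released. The job was handed in at about 18.5 s.

- **Insertion:** I gripped the sleeve across its collar in the rack, centred it on the bore by the side force, and pressed it in at a steady 8–10 N. Home showed as force rising without movement. I pressed to about 21 N to be sure (limit 40 N), then eased off and let go.
- **Final checks:** The wrist camera's depth put the gap under the flange at about 0.0 mm and its tilt at 0.4°, which is about as fine as that camera can measure. The collar top is 33.2 mm above the housing, against 33 mm expected. The gripper was clear, with nothing touching it.
- **Other objects:** The wrench and jar were in place in the last picture. The white sleeve was in the rack. The arm hid the black one there, so I last saw it in place just after lifting the bronze sleeve.
- **Disagreements:** The wrist camera read about 2.4 mm off along the jaw direction. I corrected for this using the held sleeve, and it then agreed with the top camera. The scene camera's coarse depth put the flange top near 67 mm, which I took as low resolution. The gripper showed an opening of 24 mm on the 26 mm collar, but the hold was firm.

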